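Shut the panel carrier and hold it up level

ROBOT

A 6-joint arm with a two-finger parallel gripper is mounted at the origin on the work surface. World frame = base frame: x ahead of the robot, y to its left, z up, the work surface at z = 0. Lengths are in m, angles in rad, forces in N, time in s.
With the tool pointing down it reaches from about 0.425 to 0.95 m from the base axis. Payload 14.7 kg.
Tool frame: the origin (TCP) lies on the centre line of the jaws, within the pads' length; the fingertips stand 8 mm ahead of it and the grasp point (between the pads) lies 11 mm behind it (tip_reach is the distance from the TCP to the fingertips, in m); z points along the fingers, y is the line along which they close (so a half turn about z gives the same grasp; the last joint's range is limited). The gripper opens to 85 mm and grips with 20 to 120 N. Pads are 22 mm wide; open, the fingers measure 114 mm over their backs; the gripper's body (76 mm by 85 mm) begins 54 mm behind the grasp point. The pads swing forward as they close: fully open they stand 13 mm farther back than shut.
Start: joints at [-1.389, 0.48, 1.596, -0, 1.065, -0.047], TCP at [0.147, -0.633, 0.239] pointing down, gripper open.
Joint ranges: [-2.75, 2.75], [-0.82, 2.05], [0.23, 2.67], [-1.56, 4.7], [0.09, 2.69], [-2.92, 2.92]. Speed limits (rad/s): [1.89, 1.89, 2.39, 3.01, 3.01, 3.01].

INTERFACE

Orientations are given as a unit quaternion [w, x, y, z].
In Python, from cell import get_obs, camera, get_calibration, hand_in, tip_reach gives the robot as it stands.
- The arm moves only by the shell command python3 -m creep 'ROWS' [OPENING] [FORCE]. ROWS is JSON, a list of rows, each a list of 4 numbers: the shift along the tool's x, y, z in units of 30 mm (1.0 is 30 mm), then the turn about the tool's z in units of 6 degrees (1.0 is 6 degrees). A call has 1 to 10 rows; each row is the pose to reach, as a shift and turn from the pose commanded when the call began, along the tool's axes at that moment; what a row does not reach only later rows make up. A row lasts 1/12 s, in which the tool goes at most 41.7 mm and 7.16 degrees, less where a joint would pass 70% of its speed; a pose out of reach is approached as far as the arm can. A call with a gripper value outside its range is refused whole. OPENING is the finger opening in mm, from 0 to 85.4, set as the call begins (- or left out, the last holds). The fingers move at their own pace and stop on an object; FORCE is the grip in N (left out, the last holds). Time passes only in rows, so rows that repeat a pose let the fingers close. It gives the time, the measured TCP pose, the force, the opening and the grip force at its end, in the units of the state.
- get_obs(): the state, without advancing time (a new reading comes with each control period).
- camera(name): name is "scene" or "top" or "wrist"; returns the picture (384x512x3 uint8, red, green, blue); there is no depth.
- get_calibration(name): a dict with "vfov" (degrees; the focal length in pixels is half the picture's height over the tangent of half this angle, whatever the lens; pixels are square), "cx", "cy" (the principal point, pixels), "R" (3x3) and "t" (3): a world point X has camera coordinates R X + t. Camera axes: x right, y down, z forward; pixel columns grow to the right and rows downward; lengths in m; the calibration is good to about 2 mm. A picture is of the moment at which its call begins: read the wrist's pose just before it. get_calibration takes no time and is no camera call; for the wrist camera it gives the pose at the moment of the call.
- hand_in(): hands the job in; it is judged then, once.
The state is a dict: "clock": time; "joints": joint angles; "qvel": joint speeds; "joint_torque": joint torques, N m; "ee_pos": TCP position; "tcp_rot": TCP orientation; "wrist_force": force on the tool from outside, world axes, zero at the start; "ft_torque": the same for the moment, N m; "grip_width": finger opening in m; "finger_force": force on a finger pad.
Only numpy, scipy, OpenCV 4.12 (cv2) and the standard library are available. Lean on these libraries where they do the work, as an engineer would, in place of code of your own. Each camera call takes 0.05 s, during which the arm holds its last target. There are 200 camera calls.

TASK

A glass panel has been loaded into the carrier, the low metal case with a black bridge handle on top, but its sliding tray still stands open. With the carrier on the bench, push the tray gently until it is fully home, then lift the carrier by its handle about 10 cm straight off the bench, keeping it level, and finish while still holding it there, steady and level, in the gripper: do not put it down. Leave everything else on the bench where it is.

Things in the scene. Friction and masses are not known exactly. Their poses are not given: they have to be found in the camera images.
- carrier: Loose aluminium case, 140 mm along its x, 130 mm along its y, 60 mm high to its flat roof (107 mm to the top of its handle); about 0.6 kg, centre of mass within 12 mm of below the handle's middle when shut. Origin: centre of its underside; z up. Its -x end is open: the tray slides out there. Held on the bench by friction alone: slides if pushed with over 3 to 6 N.
- carrier_handle (a point): Middle of the handle's bar, 100 mm above the carrier's underside and over its centre. The bar is 14 mm wide (carrier x) and 14 mm high, runs 110 mm along the carrier's y, with posts 45 to 55 mm either side of the middle; 33 mm free between bar and roof. Take it from above with the fingers closing along the carrier's x.
- tray (a joint): How far the tray stands out of the carrier, in m: 0 is fully home (a hard stop), up to 0.08 out; it grows towards the carrier's -x. It slides with about 1 N of friction, stays where left, and has no latch.
- tray_front (a point): Middle of the outer face of the tray's flat front plate (130 mm wide along the carrier's y, 54 mm high, 4 to 58 mm above the carrier's underside); 31 mm above the carrier's underside and, when home, 76 mm from its centre towards the carrier's -x. Moves with the tray; push here towards the carrier's +x.
- glass_panel: The dark glass panel, 60 x 80 x 4 mm, 50 g, lying loose in the tray (116 mm wide, rims 10 mm high). Origin: centre of its underside. It must stay in the carrier.
- film_roll_a: Bystander: white film roll standing on end, 90 mm across, 110 mm high. Origin: centre of its underside.
- film_roll_b: Bystander: white film roll standing on end, 100 mm across, 90 mm high. Origin: centre of its underside.
- bottle: Bystander: white plastic bottle with a yellow cap, 60 mm across, 150 mm high. Origin: centre of its underside.
- parts_box: Bystander: open grey plastic box, 100 x 75 mm, 40 mm high, close beside the carrier (its +y side). Origin: centre of its underside.
- tip_cup: Bystander: clear cup, 56 mm across, 60 mm high, behind the carrier (its +x side). Origin: centre of its underside.
- closed_box: Bystander: cardboard box, 110 x 70 mm, 50 mm high, close beside the carrier (its -y side). Origin: centre of its underside.
- brush: Bystander: small brush lying on the bench, 170 mm long. Origin: centre of its underside.
Mind the look-alikes: they are no part of the job. Of the things like the glass_panel, leave any that is orange; of the rest the larger one is meant. What is shaped like the carrier but orange is not meant.

How it is judged:
By the outcome, as a careful person would: the job done as asked, in the order asked, and still so for the second after the job is handed in, while the arm keeps its last pose, push and grip.
It also fails if it takes over 48 s, if anything falls off the work surface, if the arm or the gripper's body presses on something with over 40 N, if the wrist force passes 120 N, or if a joint passes its speed limit or range.

## Working session

There is one attempt and no reset: what is moved stays moved. The work goes in short steps, Python scripts to look and compute and a shell command to move; the robot and the scene stay as the last step left them, time stands still between calls to the robot, and variables do not carry over. Pictures are saved under pics/ and viewed, at most 10 in all, crops included, and the job is handed in when it is done.

```bash
mkdir -p pics; python3 - <<'E'
from cell import *
import cv2,numpy as np
o=get_obs();print(o['clock'],o['ee_pos'],o['tcp_rot'],o['grip_width'],tip_reach)
for n in("scene","top"):
    im=camera(n);cv2.imwrite(f"pics/{n}0.png",im[:,:,::-1]);c=get_calibration(n);print(n,c)
a=cv2.imread("pics/scene0.png");b=cv2.imread("pics/top0.png")
E
```

```text
0.0 [ 0.1473711  -0.63267957  0.23867835] [-5.76840372e-04  9.93463747e-01  1.14146615e-01 -3.14196406e-05] 0.08545133735576571 0.008
scene {'vfov': 45.796758578658824, 'cx': 250.22934884967694, 'cy': 191.22661679102154, 'R': array([[-0.01398755,  0.99989567, -0.00360505],
       [ 0.54256925,  0.00456145, -0.83999869],
       [-0.83989461, -0.01370551, -0.54257645]]), 't': array([-0.0081565 , -0.21708127,  1.86742583])}
top {'vfov': 48.76156220060417, 'cx': 254.94937753832198, 'cy': 195.4428793280063, 'R': array([[ 0.0259949 , -0.99942756,  0.02165232],
       [-0.99689587, -0.02752709, -0.07376241],
       [ 0.07431621, -0.01966766, -0.99704076]]), 't': array([-0.0247529 ,  0.54899697,  1.29496517])}
```

View pics/top0.png

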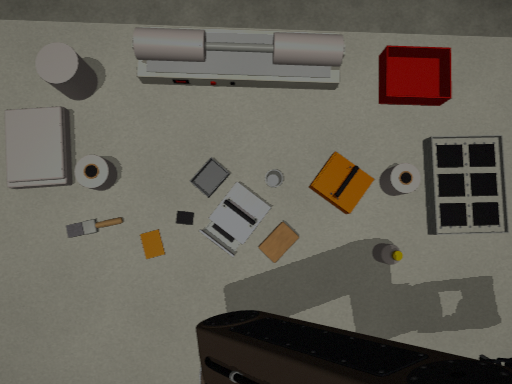

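View pics/scene0.png

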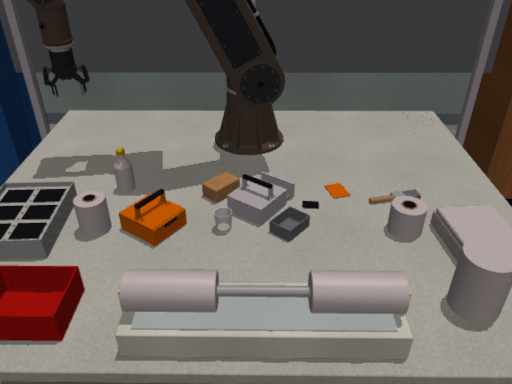

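In the top view the grey case with a black bar is at (240,212), and its tray is out towards the lower left, at about (222,235). The orange case at (343,183) is the look-alike. The small dark card at (185,217) and the orange one at (152,243) are panel look-alikes. The larger dark panel is in the tray. I'll confirm with an enlarged crop.

```bash
python3 - <<'E'
import cv2,numpy as np
b=cv2.imread("pics/top0.png")[150:270,165:305];a=cv2.imread("pics/scene0.png")[165:245,205:325]
b=cv2.resize(b,None,fx=5,fy=5,interpolation=2);a=cv2.resize(a,(0,0),fx=5,fy=5,interpolation=2)
b=cv2.convertScaleAbs(b,alpha=1.3)
cv2.imwrite("pics/ct.png",b);cv2.imwrite("pics/cs.png",cv2.convertScaleAbs(a,alpha=1.2))
E
```

```text
(no output)
```

View pics/ct.png

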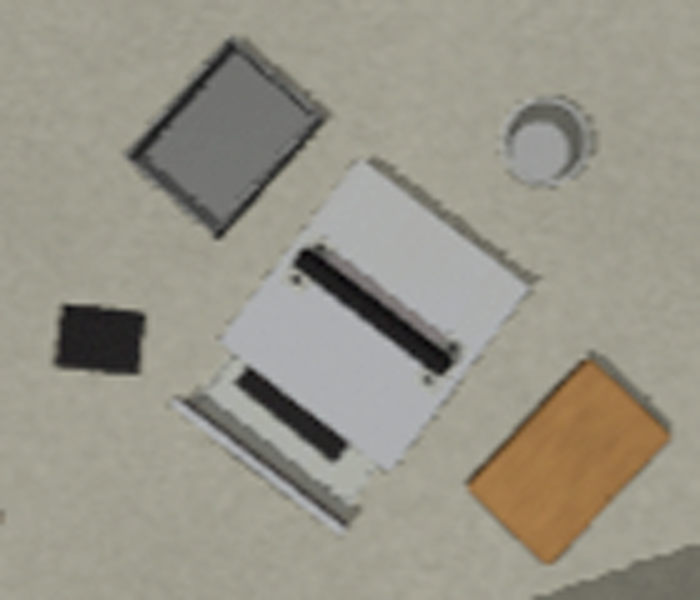

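View pics/cs.png

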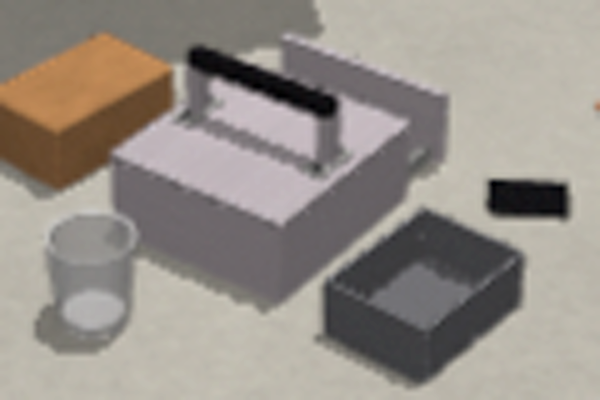

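The crops confirm it: the grey case has its bar from (300,258) to (447,365) in the top crop. The tray front runs from (178,402) to (345,530), with the dark panel partly visible behind it.

```bash
cat > h.py <<'E'
import numpy as np,cv2
from cell import *
def K(n,c=None):
    c=c or get_calibration(n);f=192/np.tan(np.radians(c['vfov']/2));return c,f
def ray(n,p,c=None):
    c,f=K(n,c);d=c['R'].T@np.array([(p[0]-c['cx'])/f,(p[1]-c['cy'])/f,1]);return -c['R'].T@c['t'],d
def plane(n,p,z,c=None):
    o,d=ray(n,p,c);return o+d*(z-o[2])/d[2]
def tri(r1,r2):
    (a,d),(b,e)=r1,r2;s=np.linalg.lstsq(np.c_[d,-e],b-a,rcond=None)[0]
    P,Q=a+d*s[0],b+e*s[1];return (P+Q)/2,np.linalg.norm(P-Q)
def blobs(im,roi,thr,mn=15):
    x0,y0,x1,y1=roi;m=(im[y0:y1,x0:x1].max(2)<thr).astype(np.uint8)
    n,l,s,c=cv2.connectedComponentsWithStats(m)
    out=[]
    for i in range(1,n):
        if s[i,4]>=mn:
            q=np.argwhere(l==i)[:,::-1].astype(np.float32);out.append((s[i,4],c[i]+[x0,y0],cv2.minAreaRect(q)[1:],))
    return out
E
python3 - <<'E'
from h import *
np.set_printoptions(precision=4,suppress=True)
t=cv2.imread("pics/top0.png");s=cv2.imread("pics/scene0.png")
B=blobs(t,(200,180,270,250),45);S=blobs(s,(238,170,280,192),45)
print(B);print(S)
bt=max(B,key=lambda q:q[0])[1];bs=max(S,key=lambda q:q[0])[1]
print('bar',tri(ray('top',bt),ray('scene',bs)),plane('top',bt,.1))
T=lambda x,y:(165+x/5-.4,150+y/5-.4)
U=lambda x,y:(205+x/5-.4,165+y/5-.4)
print('ends',tri(ray('top',T(300,255)),ray('scene',U(332,98))),tri(ray('top',T(447,365)),ray('scene',U(194,52))))
C=[plane('top',T(*p),.06) for p in((368,160),(533,280),(390,468),(222,340))];print('roof',np.array(C),np.mean(C,0))
# order: +x+y, +x-y, -x-y, -x+y
for a,b in((3,0),(2,1)):d=C[b]-C[a];print(np.degrees(np.arctan2(d[1],d[0])),np.linalg.norm(d))
for a,b in((1,0),(2,3)):d=C[b]-C[a];print(np.degrees(np.arctan2(d[1],d[0]))-90,np.linalg.norm(d))
F=[plane('top',T(*p),.058) for p in((178,402),(345,530))];print('front',F,np.mean(F,0));d=F[0]-F[1];print(np.degrees(np.arctan2(d[1],d[0]))-90,np.linalg.norm(d))
for nm,p in dict(gb1=(128,155),gb2=(220,237),gb3=(328,115)).items():print(nm,plane('top',T(*p),.04))
for nm,p in dict(cb1=(468,485),cb2=(590,352)).items():print(nm,plane('top',T(*p),.05))
E
```

```text
[(np.int32(157), array([239.3312, 211.8599]), ((37.0, 4.200000286102295), 36.869895935058594)), (np.int32(100), array([223.02, 232.35]), ((24.388431549072266, 4.024090766906738), 37.5685920715332))]
[(np.int32(122), array([257.1557, 180.9016]), ((30.430702209472656, 4.09644079208374), 20.556045532226562))]
bar (array([0.4945, 0.0362, 0.099 ]), np.float64(0.0010373268738259056)) [0.4945 0.0357 0.1   ]
ends (array([0.5257, 0.0787, 0.1067]), np.float64(0.0007398157186168131)) (array([ 0.4644, -0.007 ,  0.1019]), np.float64(0.0013782385179109547))
roof [[ 0.587   0.0424  0.06  ]
 [ 0.5172 -0.0589  0.06  ]
 [ 0.4026  0.0239  0.06  ]
 [ 0.4762  0.1265  0.06  ]] [0.4958 0.0335 0.06  ]
-37.240850697578736 0.13910341050458752
-35.85100342985519 0.1414252492506633
-34.550231748475305 0.12298624740060957
-35.65637695932131 0.12632924081710906
front [array([0.4386, 0.1517, 0.058 ]), array([0.3651, 0.0497, 0.058 ])] [0.4018 0.1007 0.058 ]
-35.76407980937242 0.125720723416126
gb1 [0.588  0.1894 0.04  ]
gb2 [0.5393 0.1316 0.04  ]
gb3 [0.6162 0.0681 0.04  ]
cb1 [ 0.3932 -0.0232  0.05  ]
cb2 [ 0.4751 -0.0951  0.05  ]
```

```bash
cat >> h.py <<'E'
from scipy.spatial.transform import Rotation as Ro
np.set_printoptions(precision=4,suppress=True)
def units(tgt,yaw=None):
    """shift/turn in creep units from the measured pose; yaw = world angle of tool y (deg)"""
    o=get_obs();q=o['tcp_rot'];M=Ro.from_quat([q[1],q[2],q[3],q[0]]).as_matrix()
    a=np.degrees(np.arctan2(M[1,1],M[0,1]));t=0 if yaw is None else -((yaw-a+180)%360-180)
    return np.r_[M.T@(np.array(tgt)-o['ee_pos'])/.03,t/6]
def cpt(x,y,z,c=(.495,.035),yaw=-36):
    a=np.radians(yaw);return np.array([c[0]+x*np.cos(a)-y*np.sin(a),c[1]+x*np.sin(a)+y*np.cos(a),z])
E
python3 -c "
from h import *
print(units([.45,-.35,.24],-36),units([.5,-.05,.24],-36))
print(units(cpt(-.14,.03,.24),-36),cpt(-.14,.03,.24))"
```

```text
[11.962  -6.8901 -0.0337 -6.815 ] [ 15.8534 -16.2514  -0.0238  -6.815 ]
[ 14.0349 -23.2311  -0.0166  -6.815 ] [0.3994 0.1416 0.24  ]
```

```bash
python3 -m creep '[[12,-6.9,0,-6.8],[12,-6.9,0,-6.8],[12,-6.9,0,-6.8],[12,-6.9,0,-6.8],[12,-6.9,0,-6.8],[12,-6.9,0,-6.8],[12,-6.9,0,-6.8],[15.85,-16.25,0,-6.8],[15.85,-16.25,0,-6.8],[15.85,-16.25,0,-6.8]]' 0
python3 -c "
from h import *
print(units([.48,.05,.24],-36),units([.44,.10,.24],-36))"
```

```text
clock: 0.93
ee_pos: [0.4037, -0.3146, 0.2389]
tcp_rot: [-0.0, 0.891, 0.453, -0.0]
wrist_force: [0.7, -0.1, -0.0]
grip_width: -0.0001
finger_force: 0.0
[11.3187 -5.1017 -0.0306 -0.0143] [11.8803 -7.1609 -0.0293 -0.0143]
```

```bash
python3 -m creep '[[11.3,-5.1,0,0],[11.3,-5.1,0,0],[11.3,-5.1,0,0],[11.3,-5.1,0,0],[11.3,-5.1,0,0],[11.3,-5.1,0,0],[11.3,-5.1,0,0],[11.3,-5.1,0,0],[11.3,-5.1,0,0],[11.3,-5.1,0,0]]'
python3 - <<'E'
from h import *
import pickle
c=get_calibration('wrist');im=camera('wrist')[:,:,::-1];cv2.imwrite('pics/w1.png',im);pickle.dump(c,open('w1.pkl','wb'))
print(get_obs()['ee_pos'],-c['R'].T@c['t'],c['R'],c['vfov'])
print(units(cpt(-.14,.03,.24),-36),cpt(-.14,.03,.24))
E
```

```text
clock: 1.77
ee_pos: [0.4803, 0.0531, 0.2393]
tcp_rot: [-0.0, 0.89, 0.455, 0.001]
wrist_force: [-1.6, -1.1, -0.4]
grip_width: -0.0001
finger_force: 0.0
[0.4797 0.0507 0.2391] [0.5275 0.118  0.3736] [[ 0.81   -0.5865 -0.0001]
 [-0.5565 -0.7686  0.3155]
 [-0.1851 -0.2555 -0.9489]] 71.39640599161612
[ 0.8906 -3.9436 -0.0283  0.0305] [0.3994 0.1416 0.24  ]
```

View pics/w1.png

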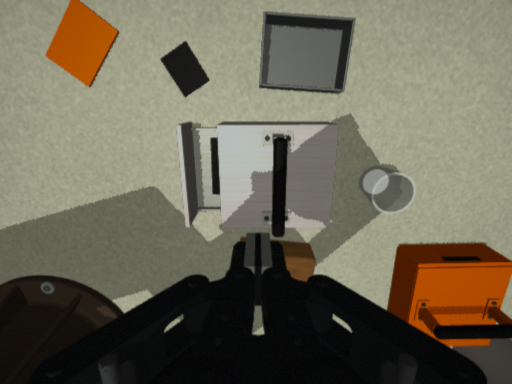

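The wrist view shows the carrier square to the image: roof corners at about (218,123), (337,124), (332,227) and (221,227), the bar at column 279, and the outer top edge of the tray front from (179,125) to (187,227).

```bash
python3 - <<'E'
from h import *
import pickle
c=pickle.load(open('w1.pkl','rb'));P=lambda p,z:plane('wrist',p,z,c)
R=[P(p,.06) for p in((218,123),(337,124),(332,227),(221.5,227))];print(np.array(R),np.mean(R,0))
ang=lambda d:np.degrees(np.arctan2(d[1],d[0]))
print(ang(R[1]-R[0]),ang(R[2]-R[3]),ang(R[0]-R[3])-90,ang(R[1]-R[2])-90)
b=[P((279.5,138),.107),P((278.5,235),.107)];print(b,np.mean(b,0),ang(b[0]-b[1])-90)
f=[P((179,125),.058),P((187,227),.058)];print(f,np.mean(f,0),ang(f[0]-f[1])-90)
im=cv2.imread('pics/w1.png');B=blobs(im,(265,130,295,238),45);bw=max(B,key=lambda q:q[0])[1];print(B)
t=cv2.imread("pics/top0.png");bt=max(blobs(t,(200,180,270,250),45),key=lambda q:q[0])[1]
print(tri(ray('wrist',bw,c),ray('top',bt)))
E
```

```text
[[ 0.479   0.1279  0.06  ]
 [ 0.5881  0.0476  0.06  ]
 [ 0.5169 -0.0603  0.06  ]
 [ 0.4013  0.0234  0.06  ]] [0.4963 0.0346 0.06  ]
-36.37225494610182 -35.90228313614834 -36.597251015315614 -33.40350866094164
[array([0.5263, 0.0797, 0.107 ]), array([ 0.4654, -0.0072,  0.107 ])] [0.4959 0.0363 0.107 ] -35.024791823417154
[array([0.441 , 0.1525, 0.058 ]), array([0.3642, 0.0491, 0.058 ])] [0.4026 0.1008 0.058 ] -36.59983869991905
[(np.int32(1268), array([279.0686, 185.8588]), ((14.95836067199707, 99.41146850585938), 1.9091525077819824))]
(array([0.4956, 0.0354, 0.092 ]), np.float64(0.0019408865074715764))
```

```bash
python3 -m creep '[[0.9,-3.95,0,0],[0.9,-3.95,0,0],[0.9,-3.95,0,0],[0.9,-3.95,0,0],[0.9,-3.95,2,0],[0.9,-3.95,2,0],[0.9,-3.95,2,0],[0.9,-3.95,2,0]]'
python3 - <<'E'
from h import *
o=get_obs();d=o['ee_pos']-cpt(0,0,0,(.4957,.0355));a=np.radians(-36)
print(o['ee_pos'],o['joints'],'carrier xy',d[0]*np.cos(a)+d[1]*np.sin(a),-d[0]*np.sin(a)+d[1]*np.cos(a),o['wrist_force'])
print(units(cpt(-.14,.03,.03,(.4957,.0355)),-36))
E
```

```text
clock: 2.48
ee_pos: [0.399, 0.1383, 0.179]
tcp_rot: [-0.0, 0.892, 0.453, -0.001]
wrist_force: [0.4, 0.2, -0.4]
grip_width: 0.0
finger_force: 0.0
[0.399  0.1383 0.179 ] [ 0.2619  0.2529  2.1574 -0.0001  0.7337  0.8926] carrier xy -0.13863601583903362 0.026364493900243285 [ 0.352   0.2483 -0.3904]
[ 0.1309 -0.0384  4.9667 -0.0216]
```

```bash
python3 -m creep '[[0.1,-0.05,2.5,0],[0.1,-0.05,2.5,0],[0.1,-0.05,2.5,0],[0.1,-0.05,4.9,0],[0.1,-0.05,4.9,0],[0.1,-0.05,4.9,0],[0.1,-0.05,4.9,0],[0.1,-0.05,4.9,0]]'
cat >> h.py <<'E'
def rep():
    o=get_obs();d=o['ee_pos']-cpt(0,0,0,(.4957,.0355));a=np.radians(-36);u=np.array([np.cos(a),np.sin(a),0])
    print(o['clock'],'carrier x,y,z',d@u,-d[0]*np.sin(a)+d[1]*np.cos(a),d[2],'F along x',o['wrist_force']@u,o['wrist_force'],o['joints'])
E
python3 -c "from h import *;rep()"
```

```text
clock: 3.15
ee_pos: [0.4014, 0.1425, 0.0345]
tcp_rot: [0.0, 0.891, 0.453, 0.001]
wrist_force: [0.8, 0.3, 0.1]
grip_width: 0.0002
finger_force: 0.0
3.15 carrier x,y,z -0.13922233069491452 0.03112527787740356 0.03446592367058173 F along x 0.44431201472338794 [0.7801 0.3178 0.11  ] [0.27   0.5426 2.2627 0.     0.3346 0.9002]
```

```bash
python3 -m creep '[[0,0.08,0,0],[0,0.16,0,0],[0,0.24,0,0],[0,0.32,0,0],[0,0.4,0,0],[0,0.48,0,0],[0,0.56,0,0],[0,0.64,0,0],[0,0.72,0,0],[0,0.8,0,0]]'
python3 -c "from h import *;rep()"
```

```text
clock: 3.98
ee_pos: [0.4196, 0.1281, 0.0322]
tcp_rot: [-0.0, 0.891, 0.453, -0.0]
wrist_force: [0.3, 2.0, 0.9]
grip_width: -0.0001
finger_force: 0.5
3.9833 carrier x,y,z -0.11596412158180303 0.030184245003821275 0.03220299704143975 F along x -0.957462088637107 [0.2521 1.9759 0.9461] [0.2271 0.5559 2.2336 0.0001 0.3524 0.857 ]
```

```bash
python3 -m creep '[[0,0.06,0,0],[0,0.12,0,0],[0,0.18,0,0],[0,0.24,0,0],[0,0.3,0,0],[0,0.36,0,0],[0,0.42,0,0],[0,0.48,0,0],[0,0.54,0,0],[0,0.54,0,0]]'
python3 - <<'E'
from h import *
import pickle
rep();c=get_calibration('wrist');im=camera('wrist')[:,:,::-1];cv2.imwrite('pics/w2.png',im);pickle.dump(c,open('w2.pkl','wb'))
E
```

```text
clock: 4.82
ee_pos: [0.433, 0.1186, 0.0323]
tcp_rot: [0.0, 0.891, 0.453, 0.0]
wrist_force: [0.0, -0.3, -0.5]
grip_width: -0.0003
finger_force: 0.0
4.8167 carrier x,y,z -0.09956130834315914 0.030331326984484527 0.032322487774780785 F along x 0.183737335813666 [ 0.0043 -0.3066 -0.4985] [ 0.1997  0.562   2.2113 -0.      0.368   0.8299]
```

View pics/w2.png

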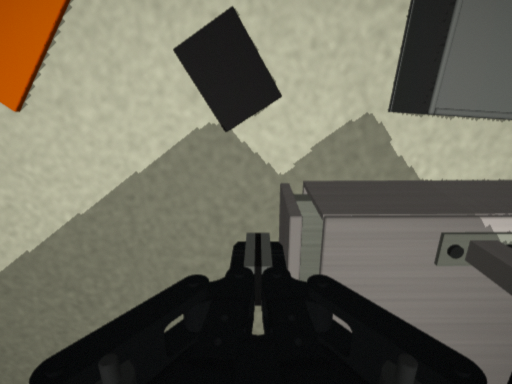

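The tray gap is still about 8 mm: the plate's inner edge is at column 302 and the case edge at column 320. I'll continue slowly.

```bash
python3 -m creep '[[0,0.03,0,0],[0,0.06,0,0],[0,0.09,0,0],[0,0.12,0,0],[0,0.15,0,0],[0,0.18,0,0],[0,0.2,0,0],[0,0.2,0,0]]'
python3 -c "from h import *;rep()"
python3 -m creep '[[0,0.02,0,0],[0,0.03,0,0],[0,0.03,0,0]]'
python3 -c "from h import *;rep()"
```

```text
clock: 5.53
ee_pos: [0.4376, 0.1151, 0.0323]
tcp_rot: [0.0, 0.891, 0.453, 0.0]
wrist_force: [-0.0, 1.2, 0.3]
grip_width: -0.0003
finger_force: 0.0
5.5333 carrier x,y,z -0.09382721035354116 0.030240779543360373 0.03229856935785945 F along x -0.7601816589525064 [-0.0406  1.2375  0.2579] [ 0.1902  0.5644  2.2032 -0.      0.3739  0.8202]
clock: 5.78
ee_pos: [0.4382, 0.1146, 0.0323]
tcp_rot: [0.0, 0.891, 0.453, 0.0]
wrist_force: [-0.6, 0.1, 1.2]
grip_width: 0.0005
finger_force: 0.2
5.7833 carrier x,y,z -0.09298589843078138 0.030229612060657683 0.03229452470717893 F along x -0.538386994070238 [-0.614   0.0708  1.1979] [ 0.1889  0.5648  2.2021 -0.      0.3748  0.8188]
```

```bash
for i in 1; do python3 -m creep '[[0,0.015,0,0],[0,0.03,0,0],[0,0.03,0,0]]' >/dev/null; python3 -c "from h import *;rep()"; done
python3 -m creep '[[0,0.01,0,0],[0,0.02,0,0],[0,0.02,0,0]]' >/dev/null;python3 -c "from h import *;rep()"
python3 -m creep '[[0,0.01,0,0],[0,0.02,0,0],[0,0.02,0,0]]' >/dev/null;python3 -c "from h import *;rep()"
```

```text
6.0333 carrier x,y,z -0.0920676932524123 0.030247524988507676 0.03230407552506563 F along x -0.7304789466491852 [-0.8041  0.136   0.3692] [0.1874 0.5651 2.2008 0.     0.3757 0.8173]
6.2833 carrier x,y,z -0.09149797542520258 0.030251769823404037 0.03230800566125201 F along x -1.1477486901268685 [-0.8517  0.7805  0.1958] [0.1865 0.5653 2.2    0.     0.3762 0.8164]
6.5333 carrier x,y,z -0.09090888238692582 0.030221826832084756 0.03230352654847479 F along x -0.9746883367079668 [-0.6505  0.7629  0.2238] [0.1855 0.5656 2.1991 0.     0.3769 0.8154]
```

```bash
python3 -m creep '[[0,0.01,0,0],[0,0.02,0,0],[0,0.02,0,0]]' >/dev/null;python3 -c "from h import *;rep()"
python3 -m creep '[[0,0.01,0,0],[0,0.02,0,0],[0,0.02,0,0]]' >/dev/null;python3 -c "
from h import *
rep()
import pickle
c=get_calibration('wrist');im=camera('wrist')[:,:,::-1];cv2.imwrite('pics/w3.png',cv2.resize(im[150:300,250:450],None,fx=3,fy=3));pickle.dump(c,open('w3.pkl','wb'))"
```

```text
6.7833 carrier x,y,z -0.09031061633712914 0.030210859728222433 0.03230230781772789 F along x -0.2311978397385297 [-0.1801  0.1454 -0.0692] [ 0.1845  0.5659  2.1982 -0.      0.3775  0.8144]
7.0333 carrier x,y,z -0.08999104841321551 0.030126867955738657 0.032275305311919494 F along x -4.609689566638564 [-3.0812  3.6015  1.7815] [0.1838 0.5661 2.1976 0.0003 0.3783 0.8134]
```

View pics/w3.png

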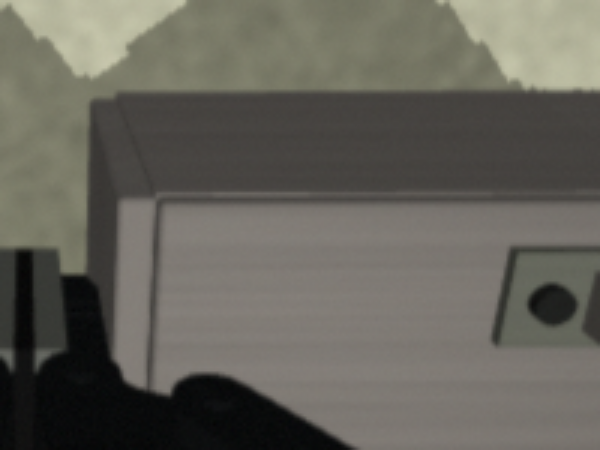

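The gap is closed and the force stepped from about 1 N to 4.6 N, so the tray is home. I'll back off, rise and move over the handle.

```bash
python3 -m creep '[[0,-0.1,0,0],[0,-0.5,0,0],[0,-0.5,-2,0],[0,-0.5,-4,0],[0,-0.5,-5,0],[0,-0.5,-5,0],[0,-0.5,-5,0],[0,-0.5,-5,0]]'
python3 -c "
from h import *
rep();print(units(cpt(0,-.0,.19,(.4957,.0355)),-36))"
```

```text
clock: 7.75
ee_pos: [0.429, 0.1221, 0.1835]
tcp_rot: [0.0, 0.891, 0.453, 0.002]
wrist_force: [0.2, -0.0, -0.9]
grip_width: 0.0
finger_force: 0.0
7.75 carrier x,y,z -0.10487469352020866 0.030824588239847343 0.1835047452700756 F along x 0.16410648464128713 [ 0.174  -0.0398 -0.8597] [ 0.2093  0.2736  2.1089 -0.0001  0.7558  0.839 ]
[-1.0224  3.4976 -0.2112 -0.0124]
```

```bash
python3 -m creep '[[-1,3.5,-0.2,0],[-1,3.5,-0.2,0],[-1,3.5,-0.2,0],[-1,3.5,-0.2,0],[-1,3.5,-0.2,0],[-1,3.5,-0.2,0]]' 65 20
python3 - <<'E'
from h import *
import pickle
rep();c=get_calibration('wrist');im=camera('wrist')[:,:,::-1];cv2.imwrite('pics/w4.png',im);pickle.dump(c,open('w4.pkl','wb'))
E
```

```text
clock: 8.25
ee_pos: [0.4944, 0.0357, 0.1868]
tcp_rot: [-0.001, 0.891, 0.453, -0.001]
wrist_force: [0.2, 0.4, -0.7]
grip_width: 0.065
finger_force: 0.0
8.25 carrier x,y,z -0.0011607055321528606 -0.0005683465017813356 0.18683728322266893 F along x -0.0567596114222467 [ 0.2444  0.4329 -0.6898] [0.0109 0.3356 1.9973 0.0002 0.8117 0.6412]
```

View pics/w4.png

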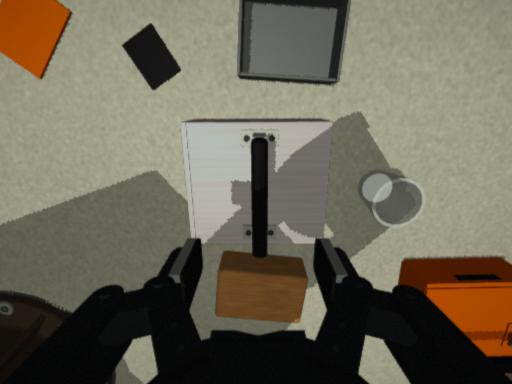

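The tray front is flush. The bar runs from (260,138) to (260,256) and lies between the open fingers.

```bash
python3 - <<'E'
from h import *
import pickle
c=pickle.load(open('w4.pkl','rb'));im=cv2.imread('pics/w4.png')
m=(im[138:254,245:280].max(2)<50);col=[245+np.mean(np.flatnonzero(r)) for r in m];print(col[4],col[50],col[-4])
P=[plane('wrist',(col[4],142),.107,c),plane('wrist',(col[-6],248),.107,c)]
d=P[0]-P[1];print(P,np.degrees(np.arctan2(d[1],d[0]))-90)
E=[plane('wrist',(260,137.5),.107,c),plane('wrist',(260,257),.107,c)];print(E,np.mean(E,0))
t=camera('top')[:,:,::-1]  # second view of bar for height unavailable if arm hides it
w1=pickle.load(open('w1.pkl','rb'))
o=get_obs();R=np.mean([plane('wrist',p,.06,c) for p in((183,123),(331,121),(325,243),(190,243))],0);print('roof+plate centre',R)
a=np.radians(-36);u=np.array([np.cos(a),np.sin(a)]);v=np.array([-u[1],u[0]])
for q in(np.mean(P,0),np.mean(E,0),R):print('rel TCP',(q-o['ee_pos'])[:2]@u,(q-o['ee_pos'])[:2]@v)
print(units([*np.mean(E,0)[:2],.089],-36))
E
```

```text
259.5 259.5 259.5
[array([0.526 , 0.0764, 0.107 ]), array([ 0.4695, -0.0004,  0.107 ])] -36.31135707237934
[array([0.5284, 0.079 , 0.107 ]), array([ 0.4647, -0.0085,  0.107 ])] [0.4965 0.0353 0.107 ]
roof+plate centre [0.4936 0.0356 0.06  ]
rel TCP 0.0014708199439637435 0.0032787801085347353
rel TCP 0.002122414423946432 0.0003541896637747139
rel TCP -0.0004761970666321828 -0.0011484236495884026
[ 0.0155  0.0762  3.281  -0.0082]
```

```bash
python3 -m creep '[[0.02,0.06,0.5,0],[0.02,0.06,1.2,0],[0.02,0.06,1.9,0],[0.02,0.06,2.6,0],[0.02,0.06,3.1,0],[0.02,0.06,3.28,0],[0.02,0.06,3.28,0],[0.02,0.06,3.28,0]]'
python3 -c "from h import *;rep()"
python3 -m creep '[[0,0,0,0],[0,0,0,0],[0,0,0,0],[0,0,0,0],[0,0,0,0],[0,0,0,0]]' 0 20
python3 -c "from h import *;rep()"
```

```text
clock: 9.02
ee_pos: [0.4975, 0.0354, 0.0902]
tcp_rot: [-0.0, 0.891, 0.454, -0.0]
wrist_force: [-0.4, -0.6, 1.2]
grip_width: 0.065
finger_force: 0.0
9.0167 carrier x,y,z 0.001552108940404816 0.0009530256439778524 0.09018942295423397 F along x 0.04842637776400327 [-0.3927 -0.6229  1.2122] [0.0101 0.4913 2.0707 0.     0.5799 0.6392]
clock: 9.52
ee_pos: [0.4974, 0.0349, 0.0899]
tcp_rot: [-0.0, 0.891, 0.453, -0.0]
wrist_force: [-3.2, 4.0, -0.9]
grip_width: 0.0137
finger_force: 24.4
9.5167 carrier x,y,z 0.001691481639325697 0.0005013406640029382 0.08994046435303972 F along x -4.891943702153988 [-3.17    3.9596 -0.8708] [0.0092 0.4916 2.0712 0.0002 0.5793 0.6391]
```

```bash
python3 -m creep '[[0,-0.02,0,0],[0,-0.02,0,0],[0,-0.02,0,0],[0,-0.02,0,0]]' 0 100
python3 -c "from h import *;rep()"
python3 -m creep '[[0,0,-0.03,0],[0,0,-0.07,0],[0,0,-0.13,0],[0,0,-0.21,0],[0,0,-0.3,0],[0,0,-0.4,0],[0,0,-0.48,0],[0,0,-0.54,0],[0,0,-0.57,0],[0,0,-0.57,0]]'
python3 -c "from h import *;rep();print(get_obs()['ft_torque'])"
```

```text
clock: 9.85
ee_pos: [0.4971, 0.0352, 0.0899]
tcp_rot: [-0.0, 0.891, 0.453, -0.0]
wrist_force: [-3.3, 1.6, -0.3]
grip_width: 0.0121
finger_force: 98.2
9.85 carrier x,y,z 0.0012751602144636892 0.0005740346731220893 0.08989838857763603 F along x -3.6519697771569257 [-3.3456  1.6083 -0.2708] [0.0099 0.4914 2.0719 0.     0.5786 0.6398]
clock: 10.68
ee_pos: [0.4974, 0.0352, 0.1072]
tcp_rot: [0.0, 0.891, 0.453, 0.0]
wrist_force: [-0.3, 0.3, -7.1]
grip_width: 0.0122
finger_force: 97.6
10.6833 carrier x,y,z 0.0015030970717576078 0.0007606562343192018 0.10724572929304306 F along x -0.39952233832494216 [-0.2764  0.2993 -7.072 ] [0.0099 0.4616 2.0607 0.     0.619  0.6398]
[-0.0296 -0.0593 -0.0116]
```

```bash
python3 -m creep '[[0,0,-0.04,0],[0,0,-0.12,0],[0,0,-0.25,0],[0,0,-0.41,0],[0,0,-0.6,0],[0,0,-0.8,0],[0,0,-1.0,0],[0,0,-1.2,0],[0,0,-1.35,0],[0,0,-1.42,0]]' >/dev/null
python3 -m creep '[[0,0,-0.04,0],[0,0,-0.12,0],[0,0,-0.25,0],[0,0,-0.41,0],[0,0,-0.6,0],[0,0,-0.8,0],[0,0,-1.0,0],[0,0,-1.18,0],[0,0,-1.3,0],[0,0,-1.34,0]]' >/dev/null
python3 -m creep '[[0,0,0,0],[0,0,0,0],[0,0,0,0],[0,0,0,0],[0,0,0,0],[0,0,0,0]]'
python3 - <<'E'
from h import *
rep();print(get_obs()['ft_torque'])
w=camera('wrist')[:,:,::-1];s=camera('scene')[:,:,::-1];cv2.imwrite('pics/w5.png',w);cv2.imwrite('pics/s5.png',s)
cv2.imwrite('pics/m5.png',np.hstack([w[80:330,120:400],cv2.resize(s[120:245,195:335],None,fx=2,fy=2)]))
E
```

```text
clock: 12.85
ee_pos: [0.4972, 0.0352, 0.1896]
tcp_rot: [-0.0, 0.891, 0.453, -0.0]
wrist_force: [0.0, 0.2, -7.1]
grip_width: 0.0124
finger_force: 97.6
12.85 carrier x,y,z 0.001351280286898057 0.0006393438032544599 0.18963029611278723 F along x -0.11650516736989454 [ 0.0107  0.213  -7.0818] [0.0099 0.3338 1.9909 0.     0.8172 0.6398]
[-0.0146 -0.0237 -0.0294]
```

View pics/m5.png

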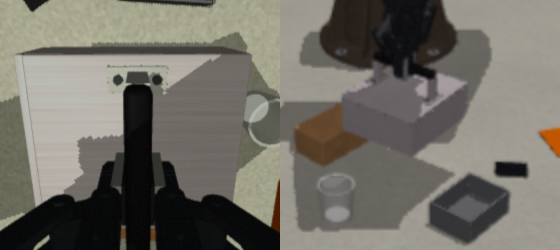

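The carrier hangs about 100 mm up, with the tray front flush at the left edge of the wrist view, and the bystanders are unmoved. I'll check its level by comparing predicted corners with those seen in the scene view.

```bash
python3 - <<'E'
from h import *
out=[]
for n,f in(('scene','s5'),('wrist','w5')):
    c,fo=K(n);im=cv2.resize(cv2.imread(f'pics/{f}.png'),None,fx=4,fy=4,interpolation=cv2.INTER_CUBIC)
    for z in(0.0,.06):
        pts=[]
        for x,y in((.07,.065),(.07,-.065),(-.076,-.065),(-.076,.065)):
            X=cpt(x,y,.0997+z,(.4968,.0355));q=c['R']@X+c['t'];pts.append([(fo*q[0]/q[2]+c['cx']+.5)*4,(fo*q[1]/q[2]+c['cy']+.5)*4])
        cv2.polylines(im,[np.int32(pts)],True,(0,255,0) if z else (0,0,255),1)
    if n=='scene': out.append(im[520:800,880:1240])
    else: out.append(cv2.resize(im,None,fx=.5,fy=.5)[200:480,240:680])
cv2.imwrite('pics/lev.png',np.hstack(out))
E
```

```text
(no output)
```

View pics/lev.png

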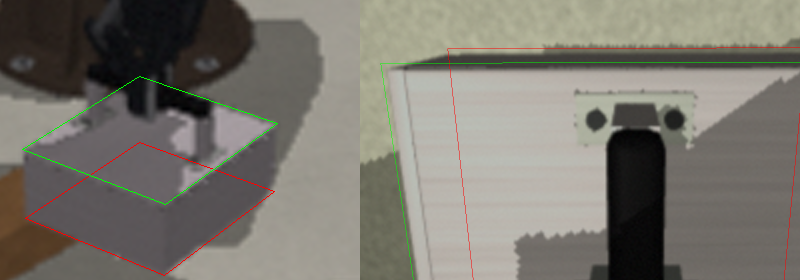

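The predicted level outline matches in both views: roof corners at (23,150), (165,204) and (277,124) in the crop. The carrier is level, so I'm handing in.

```bash
python3 -c "from cell import *;print(hand_in())"
```

```text
the job is handed in; nothing more can be done
None
```

The job is handed in: the tray is pushed fully home, and the carrier is held level and steady by its handle about 10 cm off the bench, with nothing else seen to have moved.

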